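# Line up a gate hinge for its pin

### The job

The glass bottle is in the way in front of the hinge on the jamb block: stand it upright on the grey silicone saucer and let go of it. Then pick up the green gate stile, gently bring its single hinge knuckle in between the jamb's two knuckles so that the three holes line up for the pin, and finish while still holding it there, upright, in the air, without leaning on the jamb. Leave the pot, the trowel, the bamboo marker and the hinge pin alone.

Things in the scene. Friction and masses are not known exactly. Their poses are not given: they have to be found in the camera images.
- jamb: Fixed jamb block to the robot's right: pale wood 60 (x) x 110 (y) x 150 mm high on a 12 mm plywood foot reaching back to x = +90. Origin at the centre of the underside. Its front looks along its own -x (roughly the robot's left, world +y) and carries a steel hinge leaf with two knuckles (upright tubes, outer diameter 26, hole 14), one above the other.
- jamb_hole (a point): Where the stile's knuckle centre belongs: on the upright axis of the jamb's knuckles, mid-gap, 52 mm in front of the jamb's origin (its -x side), 92 mm above the bench. Lower knuckle spans heights 49-75 mm, upper 109-135 mm (gap 34); the leaf plate is 18 mm behind the axis. Axes as the jamb's; come in from the front along its +x.
- stile: Loose gate stile, about 0.18 kg: a green-painted wood piece 60 (x) x 28 (y) x 100 high, standing upright on the bench at the robot's left. Origin at the centre of its underside, z up. Its +x edge carries a steel hinge leaf with one knuckle. Grip it from above across its 28 mm thickness (its y).
- stile_center (a point): Centre of the green stile's wood, 50 mm above its underside; axes as the stile's.
- stile_hole (a point): Centre of the stile's knuckle (upright tube, outer diameter 26, hole 14, 28 high, from 36 to 64 mm above the stile's underside): 56 mm from the stile's centre along its +x, at the same height as point stile_center. Fitted straight, the stile's axes are parallel to the jamb's and it hangs 42 mm above the bench.
- bottle: Loose amber glass bottle with a black screw cap, about 0.25 kg, standing upright in front of the jamb's hinge: body diameter 60, 170 high in all; the cap is the top 27 mm (143 to 170 mm above the underside) and 32 mm in diameter, a good place to grip from above. Origin at the centre of its underside.
- bottle_center (a point): Point on the bottle's axis, half-way up (85 mm above its underside).
- saucer: Loose grey silicone saucer, empty at first: 130 mm across the rim, 16 mm high, flat inner floor about 104 mm across. Origin at the centre of its underside.
- saucer_in (a point): Centre of the saucer's inner floor, 4 mm above its underside.
- pot_center (a point): Orange plastic flower pot, 110 mm across the rim, 92 high; this is its centre, 46 mm up. Leave it alone.
- trowel: Stainless hand trowel with a wooden handle, 275 mm long, lying towards the far edge of the bench; origin near its middle, underside. Leave it alone.
- marker: Flat bamboo plant marker, 128 x 18 x 4 mm, lying on the bench near the robot. Leave it alone.
- pin: L-shaped steel hinge pin, 8 mm thick, 110 mm long, lying on the bench near the robot; it is for later. Leave it alone.
Mind the look-alikes: they are no part of the job. Several things look just like the stile: the one meant starts farthest to the robot's left.

How it is judged:
By the outcome, as a careful person would: the job done as asked, in the order asked, and still so for the second after the job is handed in, while the arm keeps its last pose, push and grip.
It also fails if it takes over 58 s, if anything falls off the work surface, if the arm or the gripper's body presses on something with over 40 N, if the wrist force passes 120 N, or if a joint passes its speed limit or range.

### The arm

A 7-joint arm with a two-finger parallel gripper is mounted at the origin on the work surface. World frame = base frame: x ahead of the robot, y to its left, z up, the work surface at z = 0. Lengths are in m, angles in rad, forces in N, time in s.
With the tool pointing down it reaches from about 0.35 to 0.9 m from the base axis. Payload 19.9 kg.
Tool frame: the origin (TCP) lies between the finger pads; the fingertips stand 8 mm ahead of it and the grasp point (between the pads) lies 11 mm behind it; z points along the fingers, y is the line along which they close (so a half turn about z gives the same grasp; the last joint's range is limited). The gripper opens to 85 mm and grips with 20 to 120 N. Pads are 22 mm wide; open, the fingers measure 114 mm over their backs; the gripper's body (76 mm by 85 mm) begins 54 mm behind the grasp point. The pads swing forward as they close: fully open they stand 13 mm farther back than shut.
Start: joints at [1.278, 0.417, -0.01, 1.614, 0.005, 1.111, -0.053], TCP at [0.156, -0.605, 0.239] pointing down, gripper open.
Joint ranges: [-2.81, 2.81], [-0.39, 2.02], [-1.27, 1.25], [0.06, 2.57], [-1.19, 4.33], [0.19, 2], [-2.82, 2.82]. Speed limits (rad/s): [1.89, 1.89, 2.39, 2.39, 3.01, 3.01, 3.01].

### API

Orientations are given as a 3x3 rotation matrix whose columns are the frame's x, y, z axes.
In Python, from cell import bot gives the robot as it stands.
- The arm moves only by the shell command python3 -m handwheel 'ROWS' [OPENING]. ROWS is a JSON object of lists of equal length, an entry for each row: "offset": the shift along the world's x, y, z in mm, a list of three; "twist": the turn, a rotation vector about the world's x, y, z in degrees, a list of three. In form: {"offset": [[tx, ty, tz], ...], "twist": [[wx, wy, wz], ...]}. A call has 1 to 8 rows; each row is the pose to reach, as a shift and turn from the pose commanded when the call began; what a row does not reach only later rows make up. A row lasts 1/8 s, in which the tool goes at most 62.5 mm and 10.7 degrees, less where a joint would pass 70% of its speed; a pose out of reach is approached as far as the arm can. A call with a gripper value outside its range is refused whole. OPENING is the closure, from 0 (fully open) to 1 (shut), set as the call begins (- or left out, the last holds). The fingers move at their own pace and stop on an object; the grip force is fixed at half the most. Time passes only in rows, so rows that repeat a pose let the fingers close. It gives the time, the measured TCP pose, the force, the opening and the grip force at its end, in the units of the state.
- bot.get_state(): the state, without advancing time (a new reading comes with each control period).
- bot.grab_frame(name): name is "side" or "top" or "wrist"; returns the picture (480x640x3 uint8, red, green, blue); there is no depth.
- bot.get_calibration(name): a dict with "fx", "fy", "cx", "cy" (pixels), "R" (3x3) and "t" (3): a world point X has camera coordinates R X + t. Camera axes: x right, y down, z forward; pixel columns grow to the right and rows downward; lengths in m; the calibration is good to about 2 mm. A picture is of the moment at which its call begins: read the wrist's pose just before it. get_calibration takes no time and is no camera call; for the wrist camera it gives the pose at the moment of the call.
- bot.hand_in(): hands the job in; it is judged then, once.
The state is a dict: "t": time; "joint_pos": joint angles; "qd": joint speeds; "joint_torque": joint torques, N m; "tool_pos": TCP position; "eef_rot": TCP orientation; "force": force on the tool from outside, world axes, zero at the start; "wrist_torque": the same for the moment, N m; "opening": finger opening in m; "grasp_force": force on a finger pad.
Only numpy, scipy, OpenCV 4.12 (cv2) and the standard library are available. Lean on these libraries where they do the work, as an engineer would, in place of code of your own. Each camera call takes 0.05 s, during which the arm holds its last target. There are 200 camera calls.

## Working session

There is one attempt and no reset: what is moved stays moved. The work goes in short steps, Python scripts to look and compute and a shell command to move; the robot and the scene stay as the last step left them, time stands still between calls to the robot, and variables do not carry over. Pictures are saved under pics/ and viewed, at most 10 in all, crops included, and the job is handed in when it is done.

```bash
mkdir -p pics; ls
python3 - <<'E'
from cell import bot
import cv2,numpy as np
for n in("top","side"):
    f=bot.grab_frame(n);cv2.imwrite(f"pics/{n}0.png",f[:,:,::-1]);np.save(f"pics/{n}0.npy",f)
    c=bot.get_calibration(n);print(n,c["fx"],c["cx"],c["cy"],np.round(c["R"],3).tolist(),np.round(c["t"],3))
s=bot.get_state();print(s["t"],s["tool_pos"],np.round(s["eef_rot"],3).tolist(),s["opening"])
E
```

```text
pics
top 548.3189344210904 317.95680622919997 233.65720045153117 [[-0.002, -1.0, -0.009], [-0.996, 0.003, -0.087], [0.087, 0.009, -0.996]] [0.051 0.574 1.333]
side 439.7962402111992 320.8489308069664 238.77552250722275 [[-0.831, -0.556, 0.007], [-0.309, 0.45, -0.838], [0.463, -0.699, -0.545]] [0.476 0.236 0.645]
0.1 [ 0.15561538 -0.60502123  0.2387237 ] [[0.968, 0.249, -0.0], [0.249, -0.968, 0.001], [-0.0, -0.001, -1.0]] 0.08568953293003127
```

View pics/top0.png

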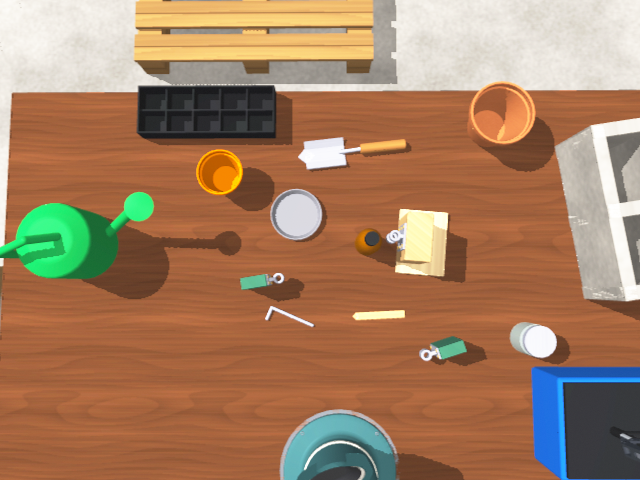

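View pics/side0.png

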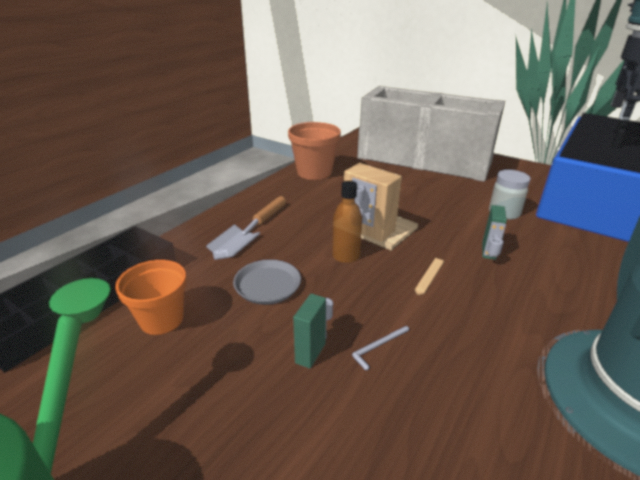

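Top view: stile candidates are the green one with its knuckle at (255,282)/(279,278) and the look-alike at (450,348). The left one is the stile meant, with its knuckle pointing right (world -y). The cap is at (372,239), saucer at (297,214), jamb knuckles at (395,236), pin at (290,317), marker at (380,315), trowel at (350,152) and pot at (219,172). In the side view the stile is at (311,330), the cap at (349,187) and the saucer at (267,281).

```bash
cat > h.py <<'E'
from cell import bot
import cv2,numpy as np
def ray(c,p):
    R=np.array(c["R"]);d=R.T@[(p[0]-c["cx"])/c["fx"],(p[1]-c["cy"])/c["fy"],1]
    return -R.T@np.array(c["t"]),d/np.linalg.norm(d)
def plane(c,p,z):
    o,d=ray(c,p);return o+d*(z-o[2])/d[2]
def proj(c,X):
    q=np.array(c["R"])@X+c["t"];return np.array([c["cx"]+c["fx"]*q[0]/q[2],c["cy"]+c["fy"]*q[1]/q[2]])
def tri(obs):
    A=np.zeros((3,3));b=np.zeros(3)
    for c,p in obs:
        o,d=ray(c,p);M=np.eye(3)-np.outer(d,d);A+=M;b+=M@o
    X=np.linalg.solve(A,b);return X,[np.round(proj(c,X)-p,1) for c,p in obs]
def blob(f,roi,lo,hi):
    x0,y0,x1,y1=roi;h=cv2.cvtColor(f[y0:y1,x0:x1],cv2.COLOR_RGB2HSV)
    m=cv2.inRange(h,np.array(lo),np.array(hi));n,l,s,_=cv2.connectedComponentsWithStats(m)
    i=1+np.argmax(s[1:,4]);k=max(cv2.findContours((l==i).astype(np.uint8),0,cv2.CHAIN_APPROX_NONE)[0],key=cv2.contourArea)
    return k+np.array([x0,y0])
def cen(k): m=cv2.moments(k);return np.array([m["m10"],m["m01"]])/m["m00"]
E
python3 - <<'E'
from h import *
T,S=np.load("pics/top0.npy"),np.load("pics/side0.npy");ct,cs=bot.get_calibration("top"),bot.get_calibration("side")
def two(n,rt,rs,lo,hi,lo2=None,hi2=None):
    a=blob(T,rt,lo,hi);b=blob(S,rs,lo2 or lo,hi2 or hi)
    print(n,cen(a).round(1),cv2.minAreaRect(a),cen(b).round(1),cv2.boundingRect(b),tri([(ct,cen(a)),(cs,cen(b))]))
two("cap",(355,225,385,260),(335,175,362,200),(0,0,0),(180,255,60))
two("saucer",(260,180,335,245),(225,250,310,310),(0,0,90),(180,60,255),(0,0,60),(180,70,255))
two("stile",(235,265,300,300),(285,285,335,370),(60,60,40),(95,255,255))
for n,f,r in(("t",T,(230,180,460,300)),("s",S,(230,150,430,370))):
    x0,y0,x1,y1=r;cv2.imwrite(f"pics/c{n}.png",cv2.resize(f[y0:y1,x0:x1,::-1],None,fx=2.5 if n=="s" else 3.4,fy=2.5 if n=="s" else 3.4,interpolation=2))
print(np.round(bot.get_calibration("wrist")["R"],3).tolist(),np.linalg.inv(bot.get_calibration("wrist")["R"])@-bot.get_calibration("wrist")["t"])
E
```

```text
cap [nan nan] ((367.7500305175781, 242.25003051757812), (9.899495124816895, 2.1213202476501465), 45.0) [348.5 189.4] (342, 182, 14, 16) (array([nan, nan, nan]), [array([nan, nan]), array([nan, nan])])
saucer [295.9 214. ] ((295.5, 214.0), (50.0, 51.0), 90.0) [266.9 281.1] (233, 259, 69, 46) (array([0.62638199, 0.10589731, 0.00888433]), [array([-0.4, -0.5]), array([0.8, 0.1])])
stile [253.3 281.6] ((253.12164306640625, 281.729736328125), (12.001126289367676, 25.646244049072266), 80.53767395019531) [309.4 329.8] (294, 295, 31, 72) (array([0.45635626, 0.20538947, 0.05460831]), [array([-0.1, -0.2]), array([0.4, 0. ])])
[[0.25, -0.968, -0.0], [-0.918, -0.237, 0.319], [-0.309, -0.079, -0.948]] [ 0.23386207 -0.58419036  0.37503803]h.py:20: RuntimeWarning: invalid value encountered in divide
  def cen(k): m=cv2.moments(k);return np.array([m["m10"],m["m01"]])/m["m00"]
```

View pics/ct.png

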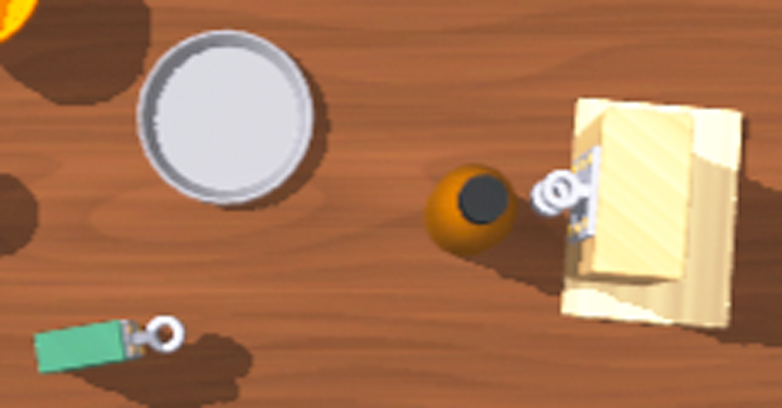

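Top crop: the cap disc is centred at about full-frame (372.4,238.5). The chosen left stile has its knuckle ring at (278,278), and the jamb's upper knuckle ring is at (395,236).

Run:
```python
from h import *
ct,cs=bot.get_calibration("top"),bot.get_calibration("side")
X,r=tri([(ct,(372.4,238.5)),(cs,(348.5,185))]);print("captop",X,r)
print("kn up",plane(ct,(395.2,236),.135),"stile kn",plane(ct,(278.3,278),.064),"stile top c",plane(ct,(253.3,281.6),.1))
for p in((578,98),(742,112),(727,327),(562,313)): print("foot",plane(ct,(230+p[0]/3.4,180+p[1]/3.4),.012).round(3))
w=bot.get_calibration("wrist");print(w["fx"],w["cx"],w["cy"])
```

```text
captop [ 0.55313091 -0.07113007  0.16469493] [array([-0.6, -1.2]), array([1.5, 0.1])]
kn up [ 0.55844946 -0.1270746   0.135     ] stile kn [0.46435584 0.14414299 0.064     ] stile top c [0.45588104 0.19935878 0.1       ]
foot [ 0.637 -0.156  0.012]
foot [ 0.626 -0.277  0.012]
foot [ 0.468 -0.262  0.012]
foot [ 0.479 -0.142  0.012]
364.36478236804464 318.90990734511007 241.78888739594623
```

```bash
python3 -m handwheel '{"offset":[[0,0,55],[20,35,110],[55,80,120],[90,125,120],[125,170,120],[160,215,120],[195,260,120],[230,305,120]],"twist":[[0,0,0],[0,0,10],[0,0,20],[0,0,30],[0,0,40],[0,0,50],[0,0,60],[0,0,70]]}' 0
python3 -m handwheel '{"offset":[[34,50,0],[68,100,0],[102,150,0],[136,200,0],[167,250,0],[167,295,0],[167,295,0]],"twist":[[0,0,0],[0,0,0],[0,0,0],[0,0,0],[0,0,0],[0,0,0],[0,0,0]]}'
python3 - <<'E'
from h import *
w=bot.get_calibration("wrist");f=bot.grab_frame("wrist");np.savez("pics/w1.npz",f=f,**w);cv2.imwrite("pics/w1.png",f[:,:,::-1])
s=bot.get_state();print(s["t"],s["tool_pos"],np.round(s["eef_rot"],3).tolist(),s["joint_pos"])
E
```

```text
t: 1.1
tool_pos: [0.3864, -0.2986, 0.3592]
eef_rot: [[0.092, 0.996, -0.0], [0.996, -0.092, -0.0], [-0.0, -0.0, -1.0]]
force: [1.7, -0.9, 0.5]
opening: 0.0856
grasp_force: 0.0
t: 1.98
tool_pos: [0.5525, -0.0014, 0.3591]
eef_rot: [[0.091, 0.996, -0.001], [0.996, -0.091, 0.001], [0.001, -0.001, -1.0]]
force: [0.3, -0.4, 0.6]
opening: 0.0856
grasp_force: 0.0
2.025 [ 0.55255526 -0.00389566  0.35902625] [[0.094, 0.996, -0.001], [0.996, -0.094, 0.0], [0.0, -0.001, -1.0]] [ 0.48953458  0.24895625 -0.6496793   1.61938922  0.15395029  1.32584764
 -0.27734083]
```

View pics/w1.png

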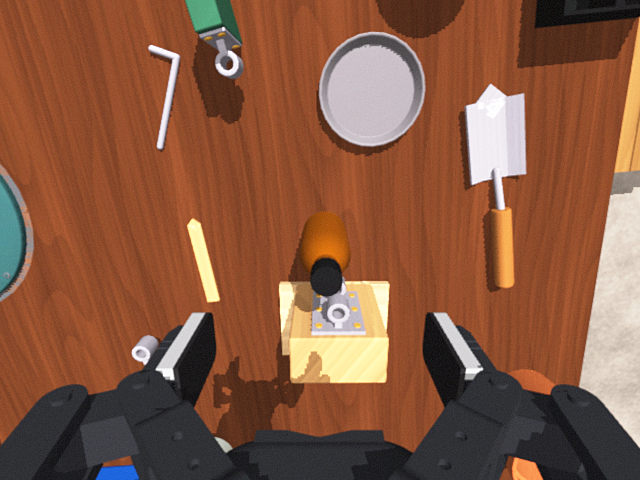

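The wrist view shows the cap at about (327,277), the jamb's upper knuckle ring at (338,314) with the jamb square to the image, the saucer at (372,88), and the stile's knuckle at (229,64).

Run:
```python
from h import *
d=np.load("pics/w1.npz");f=d["f"];w={k:d[k] for k in d if k!="f"};w={k:(v if v.ndim else float(v)) for k,v in w.items()}
T=np.load("pics/top0.npy");ct=bot.get_calibration("top")
cap=blob(f,(300,250,355,300),(0,0,0),(180,255,55));print("cap",cv2.boundingRect(cap),cv2.minEnclosingCircle(cap))
capt=blob(T,(355,225,385,260),(0,0,0),(180,120,85));print("capt",cen(capt),cv2.minEnclosingCircle(capt))
sw=blob(f,(300,20,440,160),(0,0,90),(180,60,255));st=blob(T,(260,180,335,245),(0,0,90),(180,60,255))
ew,et=cv2.fitEllipse(sw),cv2.fitEllipse(st);print(ew,et,"saucer rim",tri([(w,ew[0]),(ct,et[0])]),plane(w,ew[0],.016),plane(ct,et[0],.016))
# jamb top face (pale wood) in wrist
j=blob(f,(270,320,400,395),(10,40,170),(35,200,255));print("jambtop",cv2.minAreaRect(j),cv2.approxPolyDP(j,8,True).reshape(-1,2).tolist())
cv2.imwrite("pics/w1c.png",cv2.resize(f[250:400,260:420,::-1],None,fx=5,fy=4,interpolation=2)[:600])
```

```text
cap (310, 258, 32, 38) ((326.0, 276.5), 18.927593231201172)
capt [371.64188352 238.40272615] ((371.8928527832031, 238.55357360839844), 7.0658721923828125)
((371.5877380371094, 88.7992935180664), (104.6293716430664, 114.65478515625), 15.831023216247559) ((295.88677978515625, 214.00521850585938), (50.30905532836914, 50.9937629699707), 92.6883773803711) saucer rim (array([0.59682321, 0.09553943, 0.22894909]), [array([1.6, 2. ]), array([-0.6,  0.5])]) [0.62551014 0.10979004 0.016     ] [0.62427446 0.10466686 0.016     ]
jambtop ((334.0, 351.5), (63.0, 108.0), 90.0) [[280, 320], [292, 382], [385, 382], [387, 320], [385, 329], [363, 320], [364, 335], [312, 335], [311, 320], [282, 329]]
```

View pics/w1c.png

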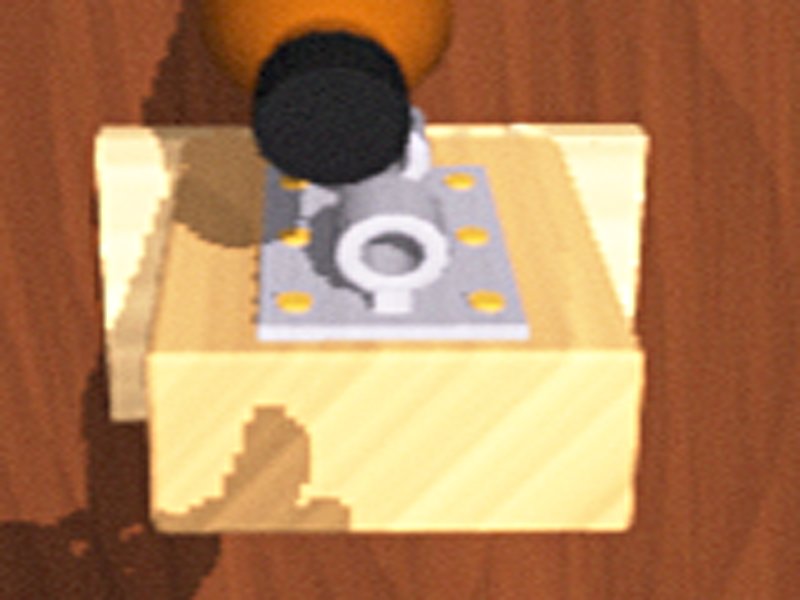

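Crop: cap-top disc is centred at (326.2,281.3), jamb ring at (338.2,313.5). The jamb's edges are level in the image, so its yaw matches the tool's.

Run:
```python
from h import *
d=np.load("pics/w1.npz");w={k:(d[k] if d[k].ndim else float(d[k])) for k in d if k!="f"};ct=bot.get_calibration("top")
print("cap",tri([(w,(326.2,281.3)),(ct,(372.2,238.5))]),plane(w,(326.2,281.3),.17),plane(ct,(372.2,238.5),.17))
print("kn",tri([(w,(338.2,313.5)),(ct,(395.2,236))]),plane(w,(338.2,313.5),.135),plane(ct,(395.2,236),.135))
print("stile kn",tri([(w,(229,64)),(ct,(278.3,278))]),plane(w,(229,64),.064))
a,b=plane(w,(290,337.5),.162),plane(w,(388,337.5),.162);print("jamb edge",a,b,np.degrees(np.arctan2(*(b-a)[1::-1])))
```

```text
cap (array([ 0.55125601, -0.07236717,  0.16359093]), [array([-0.6, -0.1]), array([ 0.1, -0.3])]) [ 0.55199155 -0.06959688  0.17      ] [ 0.55014118 -0.07162078  0.17      ]
kn (array([ 0.56002129, -0.12772323,  0.13192863]), [array([-1.2, -0.1]), array([ 0.1, -0.6])]) [ 0.5613047  -0.12626229  0.135     ] [ 0.55844946 -0.1270746   0.135     ]
stile kn (array([0.46475973, 0.14611406, 0.05235317]), [array([-0.1,  1.1]), array([-0.4, -0.1])]) [0.46752264 0.14540187 0.064     ]
jamb edge [ 0.50812596 -0.13477909  0.162     ] [ 0.61151209 -0.14419598  0.162     ] -5.204405843575999
```

```bash
python3 -m handwheel '{"offset":[[-1,-35,-40],[-1,-66,-90],[-1,-66,-140],[-1,-66,-175],[-1,-66,-200],[-1,-66,-209],[-1,-66,-209]],"twist":[[0,0,0],[0,0,0],[0,0,0],[0,0,0],[0,0,0],[0,0,0],[0,0,0]]}' 0
python3 -m handwheel '{"offset":[[0,0,0],[0,0,0],[0,0,0],[0,0,0],[0,0,0],[0,0,0]],"twist":[[0,0,0],[0,0,0],[0,0,0],[0,0,0],[0,0,0],[0,0,0]]}' 1
```

```text
t: 2.9
tool_pos: [0.5517, -0.0719, 0.1504]
eef_rot: [[0.098, 0.995, -0.0], [0.995, -0.098, -0.0], [-0.0, -0.0, -1.0]]
force: [0.4, 0.9, -0.1]
opening: 0.0854
grasp_force: 0.0
t: 3.65
tool_pos: [0.5522, -0.0713, 0.1509]
eef_rot: [[0.097, 0.995, 0.001], [0.995, -0.097, -0.0], [-0.0, 0.001, -1.0]]
force: [0.9, -0.6, 5.8]
opening: 0.0304
grasp_force: 59.3
```

```bash
python3 -m handwheel '{"offset":[[0,0,15],[0,0,35],[5,15,50],[15,45,50],[35,90,50],[55,135,50],[70,168,50],[73,178,50]],"twist":[[0,0,0],[0,0,0],[0,0,0],[0,0,0],[0,0,0],[0,0,0],[0,0,0],[0,0,0]]}'
python3 -m handwheel '{"offset":[[0,0,0],[0,0,-10]],"twist":[[0,0,0],[0,0,0]]}'
python3 - <<'E'
from h import *
t=bot.grab_frame("top");cv2.imwrite("pics/t2.png",cv2.resize(t[160:300,230:430,::-1],None,fx=4,fy=4));w=bot.grab_frame("wrist");cv2.imwrite("pics/w2.png",w[:,:,::-1])
s=bot.get_state();print(s["t"],s["tool_pos"],s["force"],s["opening"])
E
```

```text
t: 4.65
tool_pos: [0.6248, 0.1105, 0.2006]
eef_rot: [[0.094, 0.996, -0.0], [0.996, -0.094, 0.001], [0.001, -0.0, -1.0]]
force: [-0.6, 0.6, -3.2]
opening: 0.0305
grasp_force: 60.3
t: 4.9
tool_pos: [0.6249, 0.1057, 0.1905]
eef_rot: [[0.098, 0.995, 0.001], [0.995, -0.098, -0.001], [-0.0, 0.001, -1.0]]
force: [0.5, -0.6, -3.9]
opening: 0.0301
grasp_force: 60.4
5.0 [0.62404227 0.10522093 0.18894748] [-0.37326866 -0.2633985  -3.34160958] 0.03057828572308435
```

View pics/w2.png

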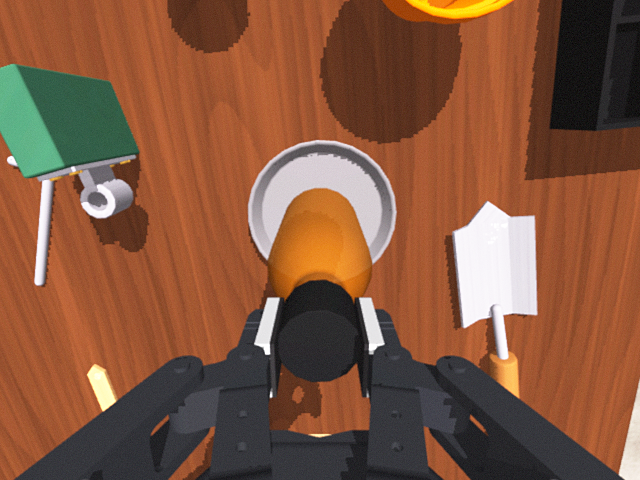

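The wrist view shows the bottle upright in the grip over the saucer, with the saucer centred at about x=322 and the bottle axis at x=320.

```bash
python3 -m handwheel '{"offset":[[0,0,-15],[0,0,-25],[0,0,-30],[0,0,-33],[0,0,-35],[0,0,-36],[0,0,-36]],"twist":[[0,0,0],[0,0,0],[0,0,0],[0,0,0],[0,0,0],[0,0,0],[0,0,0]]}'
```

```text
t: 5.88
tool_pos: [0.6251, 0.1069, 0.155]
eef_rot: [[0.097, 0.995, 0.001], [0.995, -0.097, 0.0], [0.0, 0.001, -1.0]]
force: [-0.4, -1.0, 4.4]
opening: 0.0301
grasp_force: 61.0
```

```bash
python3 -m handwheel '{"offset":[[0,0,0],[0,0,0],[0,0,0],[0,0,10],[0,0,50],[0,0,105],[-30,5,145],[-80,16,145]],"twist":[[0,0,0],[0,0,0],[0,0,0],[0,0,0],[0,0,0],[0,0,0],[0,0,5],[0,0,14]]}' 0
python3 -m handwheel '{"offset":[[-50,10,0],[-85,17,0],[-85,17,0],[-85,17,0]],"twist":[[0,0,0],[0,0,0],[0,0,0],[0,0,0]]}'
python3 - <<'E'
from h import *
w=bot.get_calibration("wrist");f=bot.grab_frame("wrist");np.savez("pics/w3.npz",f=f,**w)
s=bot.get_state();print(s["t"],s["tool_pos"],s["joint_pos"]);t=bot.grab_frame("top");S=bot.grab_frame("side")
v=np.zeros((600,800,3),np.uint8);v[:360,:480]=cv2.resize(f,(480,360));v[:300,480:]=cv2.resize(S[150:350,220:433],(320,300));v[360:,:400]=cv2.resize(t[180:300,230:430],(400,240))
cv2.imwrite("pics/v3.png",v[:,:,::-1])
g=blob(f,(0,0,640,300),(60,60,30),(95,255,255));print(cv2.boundingRect(g),cv2.approxPolyDP(g,5,True).reshape(-1,2).tolist())
E
```

```text
t: 6.88
tool_pos: [0.5453, 0.1233, 0.3025]
eef_rot: [[-0.15, 0.989, 0.005], [0.989, 0.15, 0.001], [0.0, 0.005, -1.0]]
force: [1.1, 0.2, -0.6]
opening: 0.0854
grasp_force: 0.0
t: 7.38
tool_pos: [0.4602, 0.1396, 0.2999]
eef_rot: [[-0.146, 0.989, 0.001], [0.989, 0.146, -0.0], [-0.0, 0.001, -1.0]]
force: [-0.3, -0.3, 0.2]
opening: 0.085
grasp_force: 0.0
7.425 [0.46035563 0.13955949 0.29962563] [ 0.33987216  0.15241261 -0.7644334   1.86503788  0.11454301  1.16800141
 -0.31715124]
(0, 174, 52, 126) [[0, 174], [0, 299], [45, 299], [51, 281], [46, 237], [28, 203]]
```

View pics/v3.png

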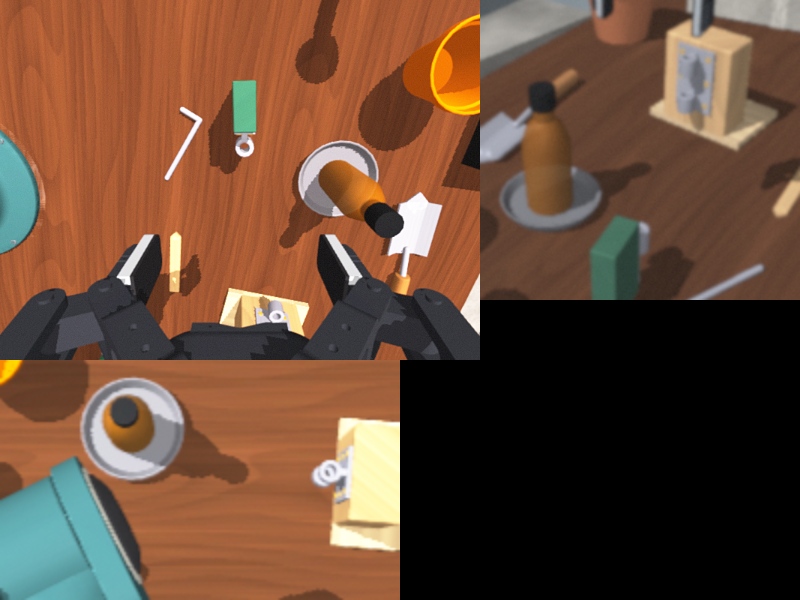

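The composite shows the bottle standing in the saucer and released, with the jamb clear. In the wrist view the stile's top is at about (325,141) and its knuckle ring at about (326,196), with the stile nearly square to the image.

Run:
```python
from h import *
d=np.load("pics/w3.npz");f=d["f"];w={k:(d[k] if d[k].ndim else float(d[k])) for k in d if k!="f"};ct=bot.get_calibration("top")
g=blob(f,(290,90,360,190),(60,60,90),(95,255,255));p=cv2.approxPolyDP(g,4,True).reshape(-1,2);print(p.tolist(),cen(g),cv2.minAreaRect(g))
k=blob(f,(300,170,350,220),(0,0,150),(180,50,255));print("ring",cv2.boundingRect(k),cv2.fitEllipse(k))
c=np.array(cv2.minAreaRect(g)[0]);print("top",plane(w,c,.1),tri([(w,c),(ct,(253.3,281.6))]))
q=cv2.boxPoints(cv2.minAreaRect(g));Q=np.array([plane(w,x,.1) for x in q]);print(Q.round(4).tolist(),Q.mean(0))
for i in(0,1): e=Q[i+1]-Q[i];print(np.linalg.norm(e),np.degrees(np.arctan2(e[1],e[0])))
x,y,ww,h=cv2.boundingRect(k);print("kn",plane(w,cv2.minEnclosingCircle(k)[0],.064),plane(w,cv2.fitEllipse(k)[0],.064))
```

```text
[[340, 108], [310, 109], [312, 176], [340, 175]] [325.46881188 141.73069307] ((325.5, 141.5), (69.0, 31.0), 90.0)
ring (313, 176, 27, 33) ((325.99456787109375, 191.3983917236328), (26.86610984802246, 34.08167266845703), 4.3684563636779785)
top [0.45566578 0.2031649  0.1       ] (array([0.45605981, 0.20201314, 0.07921793]), [array([-0.2, -0. ]), array([-0. , -0.1])])
[[0.438, 0.2297, 0.1], [0.4645, 0.2336, 0.1], [0.4744, 0.175, 0.1], [0.4463, 0.1709, 0.1]] [0.45579926 0.20230458 0.1       ]
0.026837020271513197 8.442541794231186
0.05944211460027316 -80.44655262300228
kn [0.4650323  0.15369427 0.064     ] [0.46471172 0.15222504 0.064     ]
```

```bash
python3 -m handwheel '{"offset":[[-4,40,-30],[-4,61,-80],[-4,61,-130],[-4,61,-175],[-4,61,-210],[-4,61,-230],[-4,61,-230]],"twist":[[0,0,1],[0,0,1],[0,0,1],[0,0,1],[0,0,1],[0,0,1],[0,0,1]]}' 0
python3 -m handwheel '{"offset":[[0,0,0],[0,0,0],[0,0,0],[0,0,0],[0,0,0],[0,0,0],[0,0,0]],"twist":[[0,0,0],[0,0,0],[0,0,0],[0,0,0],[0,0,0],[0,0,0],[0,0,0]]}' 1
```

```text
t: 8.4
tool_pos: [0.4554, 0.2008, 0.0685]
eef_rot: [[-0.164, 0.986, -0.002], [0.986, 0.164, -0.0], [0.0, -0.002, -1.0]]
force: [-0.2, 0.8, 1.2]
opening: 0.0855
grasp_force: 0.0
t: 9.28
tool_pos: [0.4561, 0.2008, 0.0699]
eef_rot: [[-0.164, 0.987, 0.001], [0.987, 0.164, -0.0], [-0.0, 0.001, -1.0]]
force: [-0.4, -1.5, 10.0]
opening: 0.0273
grasp_force: 59.4
```

```bash
python3 -m handwheel '{"offset":[[0,0,20],[0,-10,42],[0,-55,42],[0,-105,42],[0,-155,42],[25,-195,42],[70,-212,42],[105,-212,42]],"twist":[[0,0,0],[0,0,0],[0,0,-3],[0,0,-6],[0,0,-9],[0,0,-12],[0,0,-14.7],[0,0,-14.7]]}'
python3 -m handwheel '{"offset":[[10,0,0],[10,0,0],[10,0,0]],"twist":[[0,0,0],[0,0,0],[0,0,0]]}'
python3 - <<'E'
from h import *
w=bot.get_calibration("wrist");f=bot.grab_frame("wrist");np.savez("pics/w4.npz",f=f,**w)
t=bot.grab_frame("top");S=bot.grab_frame("side");np.save("pics/t4.npy",t);np.save("pics/s4.npy",S)
v=np.zeros((600,800,3),np.uint8);v[:300,:400]=cv2.resize(f,(400,300));v[:300,400:]=cv2.resize(S[140:290,270:470],(400,300),interpolation=2);v[300:,:]=cv2.resize(t[200:275,330:430],(800,600),interpolation=2)[150:450]
cv2.imwrite("pics/v4.png",v[:,:,::-1]);print(bot.get_state()["tool_pos"])
E
```

```text
t: 10.28
tool_pos: [0.5624, -0.0133, 0.1126]
eef_rot: [[0.096, 0.995, 0.001], [0.995, -0.096, -0.0], [-0.0, 0.001, -1.0]]
force: [-0.6, 0.4, -1.5]
opening: 0.0269
grasp_force: 59.6
t: 10.65
tool_pos: [0.5698, -0.0111, 0.1116]
eef_rot: [[0.091, 0.996, -0.0], [0.996, -0.091, -0.0], [-0.0, -0.0, -1.0]]
force: [-0.5, 0.2, -2.7]
opening: 0.0272
grasp_force: 60.0
[ 0.57017114 -0.01125255  0.11153044]
```

View pics/v4.png

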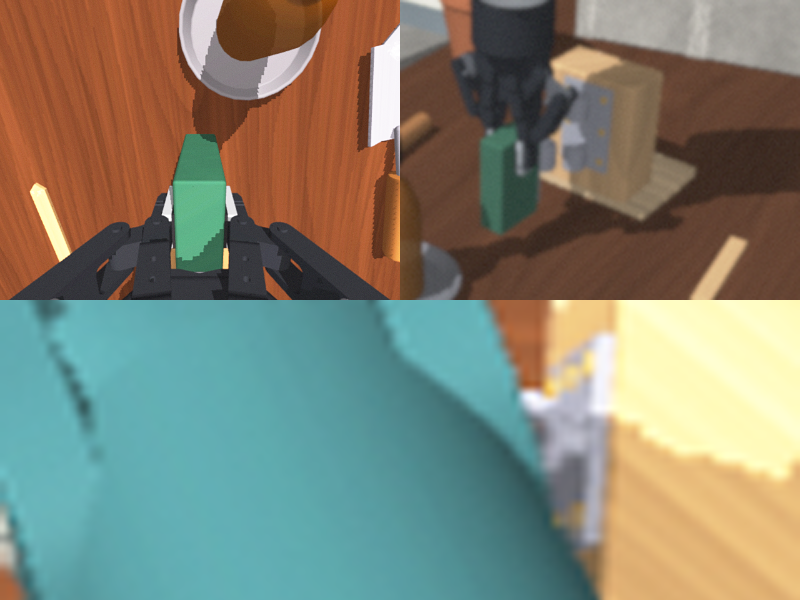

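The composite shows the stile held upright in front of the hinge. In the wrist view its top face spans about x 278–362, y 290–433 at full resolution. The arm hides the knuckle from the top camera, and the side camera shows the knuckle beside the jamb's knuckles.

Run:
```python
from h import *
d=np.load("pics/w4.npz");f=d["f"];w={k:(d[k] if d[k].ndim else float(d[k])) for k in d if k!="f"}
h=cv2.cvtColor(f,cv2.COLOR_RGB2HSV)
print([(y,h[y,320].tolist()) for y in list(range(280,298,3))+list(range(420,446,3))])
print([(x,h[320,x].tolist()) for x in list(range(270,290,3))+list(range(352,372,3))])
g=blob(f,(260,200,380,450),(60,60,30),(95,255,255));m=np.zeros(f.shape[:2],np.uint8);cv2.drawContours(m,[g],-1,1,-1)
for y in (300,320,340): x=np.where(m[y])[0];print(y,x.min(),x.max(),plane(w,((x.min()+x.max())/2,y),.142).round(4))
for x in(300,320,340): y=np.where(m[:,x])[0];print(x,y.min(),y.max(),plane(w,(x,y.max()+.5),.142).round(4))
for y in(289,290,291): print(y,plane(w,(320,y),.142).round(4))
s=bot.get_state();p,R=s["tool_pos"],s["eef_rot"];jx=-R[:,0]
print("expected stile centre (TCP), knuckle, hole",p,p+.056*jx,[.560,-.1265])
cv2.imwrite("pics/s4c.png",cv2.resize(np.load("pics/s4.npy")[170:270,300:400,::-1],(600,600),interpolation=2))
```

```text
[(280, [74, 126, 138]), (283, [73, 129, 136]), (286, [73, 116, 136]), (289, [75, 115, 162]), (292, [75, 115, 195]), (295, [76, 123, 181]), (420, [75, 126, 103]), (423, [74, 118, 110]), (426, [75, 122, 107]), (429, [76, 139, 112]), (432, [75, 121, 112]), (435, [124, 11, 167]), (438, [90, 30, 51]), (441, [144, 21, 60]), (444, [107, 36, 49])]
[(270, [150, 2, 232]), (273, [130, 8, 184]), (276, [150, 2, 125]), (279, [72, 114, 147]), (282, [73, 113, 180]), (285, [75, 118, 184]), (288, [74, 121, 179]), (352, [75, 117, 189]), (355, [76, 117, 185]), (358, [75, 124, 167]), (361, [60, 4, 203]), (364, [135, 2, 230]), (367, [130, 3, 232]), (370, [0, 0, 231])]
300 277 361 [0.5709 0.0158 0.142 ]
320 277 360 [0.5701 0.0084 0.142 ]
340 277 360 [0.5694 0.0008 0.142 ]
300 215 433 [ 0.5588 -0.039   0.142 ]
320 215 434 [ 0.5662 -0.0401  0.142 ]
340 215 432 [ 0.5737 -0.0398  0.142 ]
289 [0.5716 0.0197 0.142 ]
290 [0.5715 0.0193 0.142 ]
291 [0.5715 0.0189 0.142 ]
expected stile centre (TCP), knuckle, hole [ 0.57017114 -0.01125255  0.11153044] [ 0.56504157 -0.06701712  0.11154747] [0.56, -0.1265]
```

View pics/s4c.png

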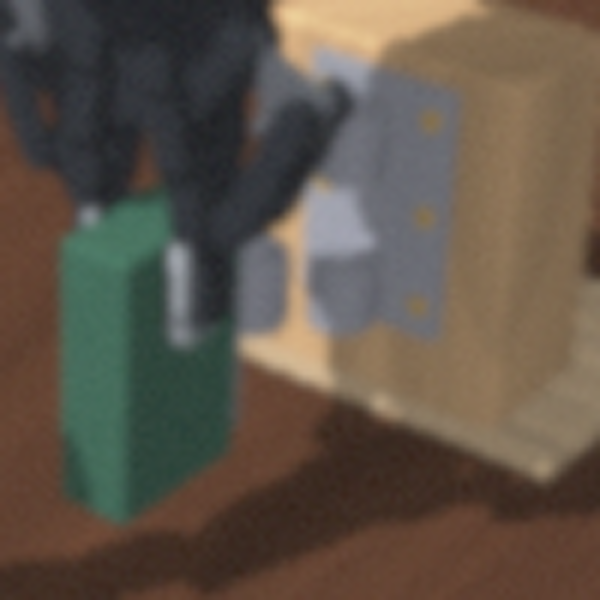

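Side crop: the stile knuckle's right edge is at about crop x=286, with its bottom at about y=332. The jamb's lower knuckle spans about x 310–378, with its bright top face at y 190–250. I'll compare these with projections.

Run:
```python
from h import *
cs=bot.get_calibration("side");S=np.load("pics/s4.npy").astype(int)
R=np.array(cs["R"]);r=R[0].copy();r[2]=0;r/=np.linalg.norm(r)
s=bot.get_state();p=s["tool_pos"];jx=-s["eef_rot"][:,0];jx[2]=0
def cyl(n,c,z0,z1):
    for z in(z0,z1):
        X=np.array([c[0],c[1],z]);print(n,z,[proj(cs,X+k*.013*r).round(1).tolist() for k in(-1,0,1)])
cyl("stile",p+.055*jx,.078,.106)
for hx in(.558,.561,.564): cyl(f"jamb{hx}",(hx,-.1265),.049,.075)
cyl("jambup .561",(.561,-.1265),.109,.135)
for y in(214,218,221): print(y,[(x,*S[y,x]) for x in range(339,366)])
for x in(344,356): print(x,[(y,S[y,x].tolist()) for y in range(196,230,1)])
```

```text
stile 0.078 [[335.6, 222.4], [341.9, 222.4], [348.2, 222.5]]
stile 0.106 [[336.0, 210.6], [342.4, 210.6], [348.8, 210.7]]
jamb0.558 0.049 [[352.8, 223.0], [358.7, 223.1], [364.6, 223.1]]
jamb0.558 0.075 [[353.3, 212.7], [359.3, 212.7], [365.3, 212.8]]
jamb0.561 0.049 [[351.6, 222.6], [357.5, 222.7], [363.4, 222.7]]
jamb0.561 0.075 [[352.1, 212.3], [358.1, 212.3], [364.1, 212.4]]
jamb0.564 0.049 [[350.4, 222.2], [356.3, 222.3], [362.2, 222.3]]
jamb0.564 0.075 [[350.9, 211.9], [356.9, 212.0], [362.9, 212.0]]
jambup .561 0.109 [[352.9, 198.4], [359.0, 198.4], [365.1, 198.4]]
jambup .561 0.135 [[353.4, 187.3], [359.7, 187.3], [365.9, 187.4]]
214 [(339, np.int64(70), np.int64(76), np.int64(77)), (340, np.int64(93), np.int64(98), np.int64(103)), (341, np.int64(106), np.int64(108), np.int64(116)), (342, np.int64(110), np.int64(111), np.int64(121)), (343, np.int64(110), np.int64(112), np.int64(120)), (344, np.int64(111), np.int64(112), np.int64(120)), (345, np.int64(108), np.int64(110), np.int64(117)), (346, np.int64(109), np.int64(109), np.int64(114)), (347, np.int64(127), np.int64(118), np
[... 4653 characters left out ...]
 128]), (201, [139, 139, 146]), (202, [154, 155, 165]), (203, [161, 162, 174]), (204, [162, 165, 176]), (205, [161, 163, 175]), (206, [161, 163, 174]), (207, [161, 163, 175]), (208, [162, 162, 176]), (209, [161, 163, 177]), (210, [158, 161, 174]), (211, [149, 152, 163]), (212, [134, 135, 144]), (213, [118, 119, 128]), (214, [107, 109, 116]), (215, [108, 110, 117]), (216, [109, 111, 118]), (217, [110, 111, 120]), (218, [109, 111, 119]), (219, [111, 112, 120]), (220, [111, 113, 120]), (221, [112, 114, 122]), (222, [111, 112, 120]), (223, [114, 114, 122]), (224, [116, 117, 123]), (225, [123, 116, 114]), (226, [128, 114, 100]), (227, [134, 110, 87]), (228, [133, 110, 84]), (229, [133, 110, 83])]
```

```bash
python3 -m handwheel '{"offset":[[1,-8,0],[0,-17,0],[-1,-26,0],[-2,-34,0],[-2,-40,0],[-3,-45,0],[-3,-45,0]],"twist":[[0,0,0],[0,0,0],[0,0,0],[0,0,0],[0,0,0],[0,0,0],[0,0,0]]}'
python3 -m handwheel '{"offset":[[0,-4,0],[-1,-8,0],[-1,-12,0],[-1,-15,0],[-1,-15,0],[-1,-15,0]],"twist":[[0,0,0],[0,0,0],[0,0,0],[0,0,0],[0,0,0],[0,0,0]]}'
python3 - <<'E'
from h import *
t=bot.grab_frame("top");S=bot.grab_frame("side");np.save("pics/t5.npy",t);np.save("pics/s5.npy",S)
s=bot.get_state();print(s["t"],s["tool_pos"],s["force"],s["wrist_torque"])
v=np.zeros((600,800,3),np.uint8);v[:]=0;v[:,:500]=cv2.resize(S[170:245,318:380],(500,600),interpolation=2);v[:300,500:]=cv2.resize(t[215:260,375:420],(300,300),interpolation=2)
cv2.imwrite("pics/v5.png",v[:,:,::-1])
E
```

```text
t: 11.68
tool_pos: [0.5676, -0.0566, 0.1112]
eef_rot: [[0.092, 0.996, -0.0], [0.996, -0.092, -0.0], [-0.0, -0.0, -1.0]]
force: [0.4, 0.2, -1.9]
opening: 0.0275
grasp_force: 60.0
t: 12.42
tool_pos: [0.5667, -0.0711, 0.1112]
eef_rot: [[0.092, 0.996, -0.0], [0.996, -0.092, 0.0], [0.0, -0.0, -1.0]]
force: [-0.2, 0.3, -1.3]
opening: 0.0275
grasp_force: 60.0
12.525 [ 0.56672739 -0.07105099  0.11128221] [-0.5052909   0.17641633 -1.01165154] [ 0.04058688  0.02616055 -0.02263817]
```

View pics/v5.png

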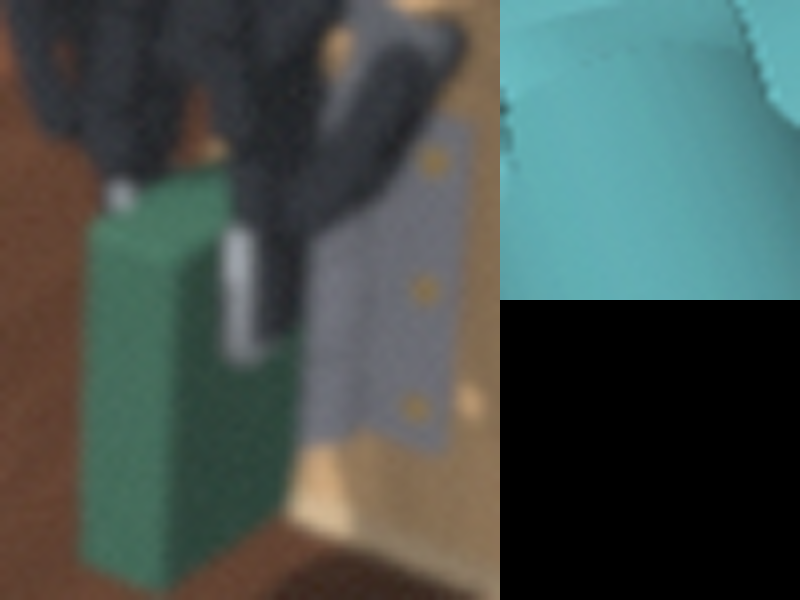

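The composite shows the stile upright with its knuckle in the hinge stack, flush with the jamb's knuckles. The arm hides the top view. The contact force is about zero. I've used all my viewings, so I'll check lateral alignment numerically from the knuckles' shading profile.

Run:
```python
from h import *
cs=bot.get_calibration("side");G=cv2.cvtColor(np.load("pics/s5.npy"),cv2.COLOR_RGB2GRAY).astype(float);G0=cv2.cvtColor(np.load("pics/s4.npy"),cv2.COLOR_RGB2GRAY).astype(float)
for z in(.055,.062,.07,.078,.092,.106): print(z,proj(cs,np.array([.561,-.1267,z])).round(1))
print("x 354..370")
for y in range(200,226): print(y,G[y,354:371].round().astype(int).tolist())
```

```text
0.055 [357.7 220.3]
0.062 [357.8 217.5]
0.07 [358.  214.3]
0.078 [358.2 211.1]
0.092 [358.6 205.4]
0.106 [358.9 199.6]
x 354..370
200 [42, 50, 72, 91, 102, 106, 108, 105, 105, 102, 104, 105, 108, 107, 107, 108, 109]
201 [42, 52, 75, 97, 109, 109, 107, 105, 102, 104, 107, 108, 109, 107, 107, 107, 109]
202 [38, 55, 78, 99, 109, 107, 108, 107, 106, 104, 105, 106, 108, 106, 107, 107, 109]
203 [42, 57, 78, 100, 110, 113, 111, 109, 106, 104, 105, 108, 107, 108, 108, 111, 109]
204 [41, 57, 82, 104, 111, 117, 113, 111, 109, 105, 104, 107, 108, 107, 108, 108, 110]
205 [44, 60, 86, 107, 114, 115, 113, 110, 106, 105, 104, 109, 106, 108, 110, 108, 114]
206 [45, 62, 88, 105, 115, 112, 113, 110, 107, 102, 104, 108, 106, 106, 108, 113, 110]
207 [42, 64, 89, 104, 113, 114, 112, 109, 104, 100, 102, 107, 107, 108, 110, 111, 112]
208 [46, 64, 90, 107, 113, 116, 112, 109, 105, 102, 103, 107, 107, 107, 109, 111, 108]
209 [48, 67, 91, 108, 116, 114, 111, 110, 106, 101, 105, 108, 108, 110, 108, 109, 109]
210 [55, 71, 93, 110, 114, 114, 111, 107, 103, 103, 106, 106, 109, 108, 108, 112, 110]
211 [58, 77, 95,
[... 599 characters left out ...]
[69, 83, 100, 111, 113, 111, 108, 102, 100, 102, 107, 110, 108, 109, 110, 109, 112]
219 [70, 84, 101, 111, 112, 111, 108, 104, 100, 104, 106, 107, 108, 111, 110, 110, 111]
220 [73, 88, 104, 110, 113, 110, 108, 103, 101, 102, 106, 107, 110, 110, 110, 114, 114]
221 [76, 92, 107, 114, 115, 111, 106, 103, 101, 102, 106, 108, 111, 110, 112, 114, 115]
222 [76, 91, 106, 113, 111, 111, 107, 104, 103, 107, 110, 107, 107, 110, 112, 113, 111]
223 [75, 94, 108, 114, 114, 111, 110, 104, 108, 112, 109, 110, 111, 109, 109, 110, 113]
224 [80, 96, 113, 117, 117, 115, 112, 111, 114, 118, 115, 111, 112, 112, 110, 110, 108]
225 [81, 103, 123, 132, 133, 127, 120, 120, 121, 123, 119, 114, 111, 109, 111, 111, 112]
```

```bash
python3 -c "
from cell import bot
print(bot.hand_in())"
```

```text
the job is handed in; nothing more can be done
None
```

I handed the job in at about 12.5 s: the bottle stands upright on the saucer, released, and the stile is held upright in the air with its knuckle between the jamb's two and no measurable push on the jamb. Alignment matches to about 0.5 mm across the side view and is estimated to 1–2 mm along that camera's line of sight. The verdict wasn't shown.

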